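# Sweep the carrot slices into the board's tray and shut it

### The arm

A 6-joint arm with a two-finger parallel gripper is mounted at the origin on a cart in front of the work surface, level with it; the furniture and walls round the work are solid. World frame = base frame: x ahead of the robot, y to its left, z up, the work surface at z = 0. Lengths are in m, angles in rad, forces in N, time in s.
With the tool pointing down it reaches from about 0.3 to 0.825 m from the base axis. Payload 5.4 kg.
Tool frame: the origin (TCP) lies at the very end of the fingers, on their centre line; the grasp point (between the pads) lies 19 mm behind it; z points along the fingers, x is the direction in which the jaws open and shut, and the axes are right-handed (so a half turn about z gives the same grasp; the last joint's range is limited). The gripper opens to 92 mm and grips with 3 to 60 N. Pads are 20 mm wide; open, the fingers measure 128 mm over their backs; the gripper's body (75 mm by 189 mm) begins 69 mm behind the grasp point.
Start: joints at [-1.332, 0.158, 1.597, -0, 1.386, -0.21], TCP at [0.249, -0.518, 0.215] pointing down, gripper open.
Joint ranges: [-2.91, 2.91], [-0.94, 2.29], [0.18, 2.7], [-1.29, 4.43], [0.17, 2.64], [-3, 3]. Speed limits (rad/s): [2.57, 2.57, 3.14, 3.14, 3.14, 3.14].

### API

Orientations are given as a rotation vector (axis times angle).
In Python, from workcell import bot gives the robot as it stands. Calls block until the motion is done:
- bot.goto(position, orientation): joint-space move of the TCP to a pose.
- bot.line_to(position, rot=None, max_speed=0.15): straight line of the TCP; rot=None keeps the orientation; max_speed is the mean speed in m/s.
- bot.set_joints(angles): joint-space move.
- bot.set_gripper(opening, newtons=None): opening from 0.0 (shut) to 1.0 (fully open); newtons is the grip in N (None keeps the last); returns when the fingers have stopped.
- bot.hold(seconds).
- bot.inverse_kinematics(position, orientation): joint angles nearest the present ones, or None.
- bot.read_camera(name): name is "scene" or "top" or "wrist"; returns a dict with "pixels" (480x640x3 uint8, blue, green, red), "fx", "fy", "cx", "cy" (pixels), "R" (3x3) and "t" (3): a world point X has camera coordinates R X + t. Camera axes: x right, y down, z forward; pixel columns grow to the right and rows downward; lengths in m; the calibration is good to about 2 mm. A picture is of the moment at which its call begins. There is no depth.
A pose or a line that the arm cannot do raises bot.MotionError and nothing moves.
- bot.job_done(): hands the job in, once; it reports no verdict.
Readings, each from a call of its own:
- bot.current_clock(): time.
- bot.current_joints(): joint angles.
- bot.current_joint_vel(): joint speeds.
- bot.current_effort(): joint torques, N m.
- bot.current_ee_pos(): TCP position.
- bot.current_tool_rot(): TCP orientation.
- bot.current_contact_force(): force on the tool from outside, world axes, zero at the start.
- bot.current_ft_torque(): the same for the moment, N m.
- bot.current_opening(): opening from 0.0 (shut) to 1.0 (fully open).
Only numpy, scipy, OpenCV 4.12 (cv2) and the standard library are available. Lean on these libraries where they do the work, as an engineer would, in place of code of your own. Each camera call takes 0.05 s, during which the arm holds its last target.

### The job

The carrot is cut: with the fingertips, sweep all five slices across the chopping board and over its open edge into the pulled-out tray, letting none fall beside it, then push the tray fully home under the board. Only push - do not pinch or lift a slice - and leave the knife lying on the board and everything round about undisturbed.

Things in the scene. Friction and masses are not known exactly. Their poses are not given: they have to be found in the camera images.
- chopping_board: Bamboo chopping board on a raised frame, 260 mm (its x) by 270 mm (its y), fixed to the worktop by its feet. Origin: centre of its underside, at worktop height; its top is flat, 68 mm above the origin, with a shallow groove 11 to 19 mm in from three edges. Its x axis points roughly away from the robot, its y axis roughly to the robot's left, towards the open edge under which the tray slides out. Its other three sides are closed by 14 mm walls below the top.
- open_edge (a point): Middle of the board's open edge (its +y side), at the height of the board's top, 135 mm from the board's centre. Slices pushed past this edge in the board's +y direction fall into the pulled-out tray.
- catch_tray (a joint): How far the tray is pulled out from under the board, m: 0 = fully home, 0.165 = stop; starts about 0.13 to 0.155. It slides along the board's y axis with about 1.2 N of friction and stays where it is left. No spring or catch.
- tray_floor (a point): Middle of the tray's floor (upper face, 8 mm above the worktop); axes as the board's. Steel tray, inside 218 mm (x) by 242 mm (y), walls 29 mm high, rim 39 mm above the worktop, so it passes under the board, whose underside is 50 mm above the worktop.
- tray_front (a point): Middle of the outer face of the tray's upright wooden front, 24 mm above the worktop. The front is 260 mm wide (x), 12 mm thick, its lower part solid from 4 to 34 mm above the worktop; over the middle 70 mm it is cut away above that as a finger notch, beside it it rises to 48 mm. The outer face looks along the board's +y; home, it stands 12 mm proud of the board's open edge.
- knife_mid (a point): Middle of the vegetable knife lying flat along the board's side nearest the robot, 7 mm above the board. 258 mm long: wooden handle towards the board's -y, rectangular steel blade 40 mm wide towards +y; it lies roughly along the board's y axis.
- slice_0: Carrot slice: orange disc, 36 mm across, 12 mm thick, lying flat on the board at the start, 11 to 16 g. Origin at its centre, z along its axis.
- slice_1: Carrot slice: orange disc, 35 mm across, 12 mm thick, lying flat on the board at the start, 11 to 16 g. Origin at its centre, z along its axis.
- slice_2: Carrot slice: orange disc, 34 mm across, 12 mm thick, lying flat on the board at the start, 11 to 16 g. Origin at its centre, z along its axis.
- slice_3: Carrot slice: orange disc, 32 mm across, 12 mm thick, lying flat on the board at the start, 11 to 16 g. Origin at its centre, z along its axis.
- slice_4: Carrot slice: orange disc, 30 mm across, 12 mm thick, lying flat on the board at the start, 11 to 16 g. Origin at its centre, z along its axis.
- red_bowl: Red plastic bowl, 172 mm across, 66 mm high, on the worktop; a bystander. Origin at the centre of its underside.
- sauce_bottle: Soft sauce bottle with green nozzle, 66 mm across, 160 mm high, on the worktop; a bystander. Origin at the centre of its underside.
- glass_cup: Small drinking glass, 58 mm across, 70 mm high, on the worktop; a bystander. Origin at the centre of its underside.
- whetstone: Grey whetstone in its holder, 100 x 62 x 38 mm, on the worktop; a bystander. Origin at the centre of its underside.

How it is judged:
By the outcome, as a careful person would: the job done as asked, in the order asked, and still so for the second after the job is handed in, with the robot touching nothing.
It also fails if it takes over 64 s, if anything falls off the work surface, if the arm or the gripper's body presses on something with over 40 N, if the wrist force passes 120 N, or if a joint passes its speed limit or range.

## Working session

There is one attempt and no reset: what is moved stays moved. The work goes in short steps, each a Python script; the robot and the scene stay as the last script left them, time stands still between calls to the robot, and variables do not carry over. Pictures are saved under pics/ and viewed, and the job is handed in when it is done.

```bash
ls; mkdir -p pics; python3 - <<'E'
from workcell import bot
import cv2
for n in ["scene","top","wrist"]:
    c=bot.read_camera(n); cv2.imwrite(f"pics/a_{n}.png",c["pixels"]); print(n,c["fx"],c["cx"],c["cy"],c["R"],c["t"])
print(bot.current_clock(),bot.current_tool_rot(),bot.current_opening())
E
```

```text
pics
scene 565.1117144728669 317.9580323512438 238.88923875321322 [[ 0.62501078 -0.78045242  0.01598568]
 [-0.31698615 -0.2724599  -0.90845219]
 [ 0.71335917  0.56272518 -0.41768298]] [-0.23236963  0.27288592  1.21360158]
top 499.1178539008665 316.9797541878922 235.81799554097896 [[-0.01887727 -0.99965441  0.01829524]
 [-0.98088277  0.01497187 -0.19402275]
 [ 0.19368179 -0.0216081  -0.98082641]] [0.10347154 0.5410365  1.24848274]
wrist 357.2111032125352 326.75328283646064 233.8486812842338 [[ 0.43492287 -0.90046672 -0.00133572]
 [-0.87434046 -0.42265777  0.23851452]
 [-0.21533894 -0.10256755 -0.97113801]] [-0.57465171 -0.02754937  0.38830535]
0.15 [-2.65921255e+00  1.67088260e+00  1.61087109e-03] 1.0014091655921518
```

View pics/a_top.png

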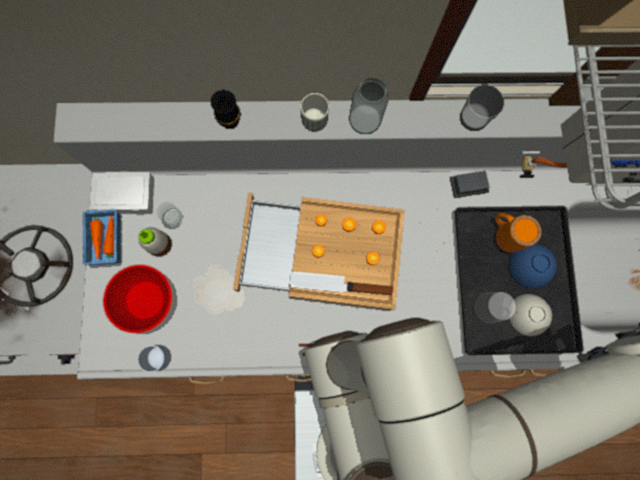

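View pics/a_scene.png

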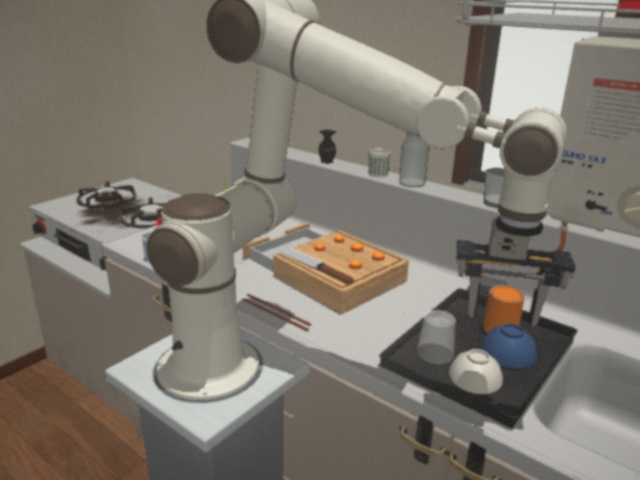

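The top view shows the board at columns 290–405 and rows 197–308, with the tray pulled out to column 236. The five slices are near (321,220), (349,224), (379,227), (318,251) and (373,258). The knife is along the bottom edge. I'll enlarge the board area.

```bash
python3 - <<'E'
import cv2
im=cv2.imread("pics/a_top.png")[185:320,225:415]
cv2.imwrite("pics/a_crop.png",cv2.resize(im,None,fx=4.2,fy=4.2,interpolation=cv2.INTER_CUBIC))
E
```

```text
(no output)
```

View pics/a_crop.png

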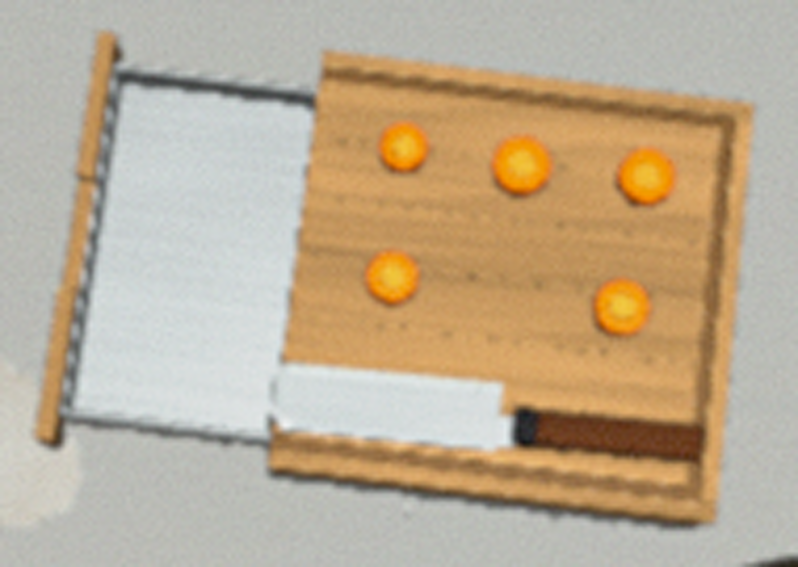

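```bash
cat > h.py <<'E'
import numpy as np, cv2
from workcell import bot
def ray(c,uv,z):
    uv=np.atleast_2d(uv).astype(float)
    d=np.c_[(uv[:,0]-c["cx"])/c["fx"],(uv[:,1]-c["cy"])/c["fy"],np.ones(len(uv))]
    R=np.array(c["R"]);t=np.array(c["t"]);o=-R.T@t; w=d@R
    return o+w*((z-o[2])/w[:,2])[:,None]
def proj(c,X):
    p=np.atleast_2d(X)@np.array(c["R"]).T+np.array(c["t"]); return np.c_[c["fx"]*p[:,0]/p[:,2]+c["cx"],c["fy"]*p[:,1]/p[:,2]+c["cy"]]
def blobs(c,box,minA=20):
    hsv=cv2.cvtColor(c["pixels"],cv2.COLOR_BGR2HSV)
    m=cv2.inRange(hsv,(8,190,150),(28,255,255)); k=np.zeros_like(m);u0,v0,u1,v1=box;k[v0:v1,u0:u1]=m[v0:v1,u0:u1]
    n,_,st,ce=cv2.connectedComponentsWithStats(k); return [(ce[i],st[i,4]) for i in range(1,n) if st[i,4]>=minA]
def crop(c,box,f,name):
    u0,v0,u1,v1=box; cv2.imwrite("pics/"+name,cv2.resize(c["pixels"][v0:v1,u0:u1],None,fx=f,fy=f,interpolation=cv2.INTER_CUBIC))
E
python3 - <<'E'
from h import *
np.set_printoptions(precision=4,suppress=True)
c=bot.read_camera("top")
cv=lambda a:(np.array(a,float)+.5)/4.2-.5+[225,185]
cor=ray(c,cv([(325,53),(752,103),(715,520),(268,470)]),.068) # far-open, far-closed, near-closed, near-open
print(cor)
loc=np.array([[.13,.135],[.13,-.135],[-.13,-.135],[-.13,.135]])
A=loc-loc.mean(0);B=cor[:,:2]-cor[:,:2].mean(0)
th=np.arctan2((A[:,0]*B[:,1]-A[:,1]*B[:,0]).sum(),(A*B).sum()); o=cor[:,:2].mean(0)
Rb=np.array([[np.cos(th),-np.sin(th)],[np.sin(th),np.cos(th)]])
print("th",th,"o",o,"res",(cor[:,:2]-o)@Rb-loc)
L=lambda P:(P[:,:2]-o)@Rb
for uv,a in blobs(c,(285,190,410,310)): print(uv,a,L(ray(c,uv,.079)))
print("knife",L(ray(c,cv([(280,365),(502,382),(498,450),(275,430),(520,410),(520,443),(703,424),(703,458)]),.072)))
print("front top outer",L(ray(c,cv([(97,33),(38,438)]),.048)), L(ray(c,cv([(117,38),(60,440)]),.048)))
print("notch",L(ray(c,cv([(80,178),(62,285)]),.048)))
E
```

```text
[[ 0.6429  0.1317  0.068 ]
 [ 0.6071 -0.133   0.068 ]
 [ 0.351  -0.0973  0.068 ]
 [ 0.3854  0.1692  0.068 ]]
th -0.13622688726085316 o [0.4966 0.0177] res [[-0.0006 -0.0021]
 [-0.0001  0.0008]
 [ 0.0014  0.0014]
 [-0.0007 -0.    ]]
[320.7327 219.802 ] 101 [[0.0728 0.0773]]
[348.8345 224.0345] 145 [[0.0705 0.0044]]
[378.4307 226.6642] 137 [[ 0.0728 -0.0718]]
[317.7739 250.5826] 115 [[-0.0077  0.0755]]
[372.5649 257.916 ] 131 [[-0.0097 -0.0645]]
knife [[-0.0678  0.1357]
 [-0.0621  0.0018]
 [-0.1029 -0.0001]
 [-0.1069  0.1337]
 [-0.0776 -0.0107]
 [-0.0972 -0.0128]
 [-0.0728 -0.1208]
 [-0.0931 -0.1226]]
front top outer [[ 0.1304  0.2783]
 [-0.1267  0.2771]] [[ 0.1287  0.2653]
 [-0.1263  0.2637]]
notch [[ 0.0363  0.2753]
 [-0.0318  0.2765]]
```

```bash
cat >> h.py <<'E'
from scipy.spatial.transform import Rotation as Ro
th=-0.13623; o=np.array([0.4966,0.0177]); Rb=np.array([[np.cos(th),-np.sin(th)],[np.sin(th),np.cos(th)]])
def W(x,y,z): return [*(o+Rb@[x,y]),z]
def L(P): return (np.atleast_2d(P)[:,:2]-o)@Rb
def rot(s=1):
    x=np.array([*Rb[:,0],0])*s; z=np.array([0,0,-1.]); return Ro.from_matrix(np.c_[x,np.cross(z,x),z]).as_rotvec()
E
python3 - <<'E'
from h import *
np.set_printoptions(precision=3,suppress=True)
for s in (1,-1): print(s,[bot.inverse_kinematics(W(*p),rot(s)) for p in [(.073,.043,.15),(.073,.15,.071),(0,.29,.018)]])
s=1 if abs(bot.inverse_kinematics(W(.073,.043,.15),rot(1))[5])<abs(bot.inverse_kinematics(W(.073,.043,.15),rot(-1))[5]) else -1
print("s",s)
bot.set_gripper(0.17)
bot.goto(W(.073,.043,.13),rot(s))
bot.line_to(W(.073,.043,.0715),max_speed=.1)
print(bot.current_ee_pos(),L(bot.current_ee_pos()),bot.current_contact_force(),bot.current_clock(),bot.current_opening())
cv2.imwrite("pics/b_scene.png",bot.read_camera("scene")["pixels"])
c=bot.read_camera("wrist");cv2.imwrite("pics/b_wrist.png",c["pixels"])
E
```

```text
1 [array([-0.122,  0.22 ,  1.658,  0.   ,  1.264,  0.014]), array([0.061, 0.391, 1.614, 0.   , 1.137, 0.198]), array([0.322, 0.481, 1.611, 0.   , 1.05 , 0.458])]
-1 [None, array([ 0.061,  0.391,  1.614,  0.   ,  1.137, -2.944]), array([ 0.322,  0.481,  1.611,  0.   ,  1.05 , -2.684])]Traceback (most recent call last):
  File "<stdin>", line 4, in <module>
TypeError: 'NoneType' object is not subscriptable
```

```bash
python3 - <<'E'
from h import *
np.set_printoptions(precision=3,suppress=True)
bot.set_gripper(0.17)
bot.goto(W(.073,.043,.13),rot())
bot.line_to(W(.073,.043,.0715),max_speed=.1)
print(L(bot.current_ee_pos()),bot.current_ee_pos(),bot.current_contact_force(),bot.current_clock(),bot.current_opening())
cv2.imwrite("pics/b_scene.png",bot.read_camera("scene")["pixels"])
c=bot.read_camera("wrist");cv2.imwrite("pics/b_wrist.png",c["pixels"])
E
```

```text
[[0.073 0.043]] [0.575 0.05  0.072] [-0.302  0.052  0.664] 4.4667 0.16967803328899522
```

View pics/b_wrist.png

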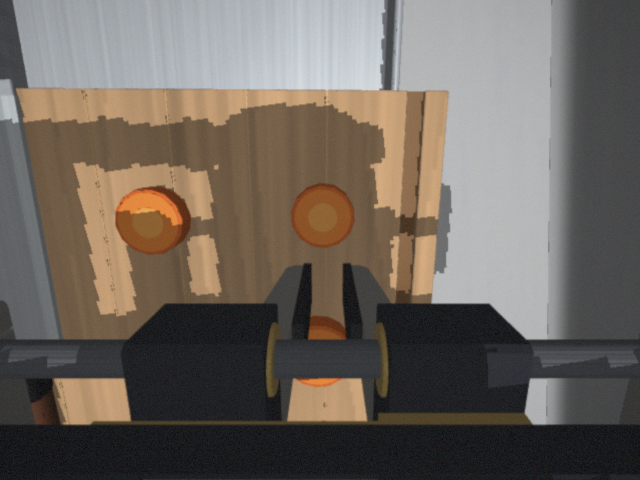

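View pics/b_scene.png

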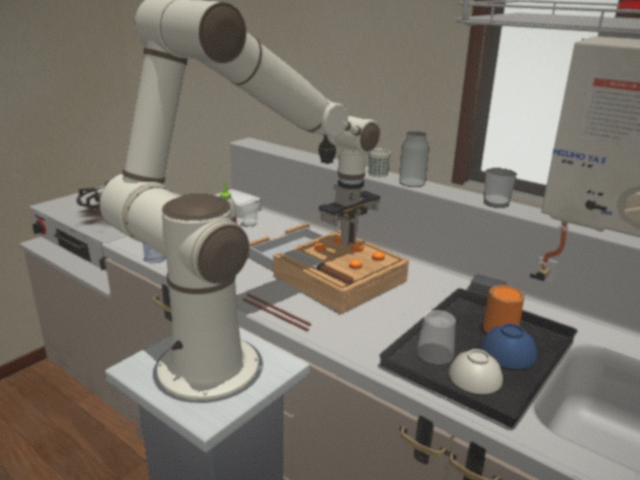

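The wrist view shows the fingertips at about (327,265), centred behind the first slice at (323,215). Nothing is touching, and the second slice sits behind them. I'll sweep the first slice.

```bash
python3 - <<'E'
from h import *
np.set_printoptions(precision=3,suppress=True)
bot.line_to(W(.076,.150,.0715),max_speed=.09)
print(bot.current_contact_force(),bot.current_clock())
cv2.imwrite("pics/c_wrist.png",bot.read_camera("wrist")["pixels"])
bot.line_to(W(.076,.140,.105),max_speed=.2)
bot.line_to(W(.071,-.032,.105),max_speed=.25)
bot.line_to(W(.071,-.032,.0715),max_speed=.12)
cv2.imwrite("pics/c_wrist2.png",bot.read_camera("wrist")["pixels"])
print(bot.current_contact_force(),bot.current_clock())
a=cv2.imread("pics/c_wrist.png");b=cv2.imread("pics/c_wrist2.png");cv2.imwrite("pics/c.png",cv2.resize(np.hstack([a,b]),(800,300)))
E
```

```text
[-0.248  0.261  0.508] 5.9083
[ 0.267 -0.498  1.157] 7.6
```

View pics/c.png

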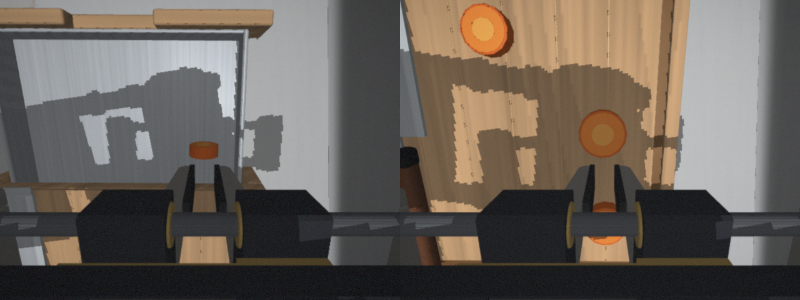

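The left half shows slice 1 tipping over the edge inside the tray. The right half shows the fingers centred behind the second slice. I'll sweep it slightly diagonally, then move behind the third.

```bash
python3 - <<'E'
from h import *
np.set_printoptions(precision=3,suppress=True)
bot.line_to(W(.050,.150,.0715),max_speed=.12)
print(bot.current_contact_force(),bot.current_clock())
bot.line_to(W(.050,.140,.105),max_speed=.2)
cv2.imwrite("pics/d_wrist.png",bot.read_camera("wrist")["pixels"])
bot.line_to(W(.0725,-.107,.105),max_speed=.3)
bot.line_to(W(.0725,-.107,.0715),max_speed=.12)
cv2.imwrite("pics/d_wrist2.png",bot.read_camera("wrist")["pixels"])
print(bot.current_contact_force(),bot.current_clock())
a=cv2.imread("pics/d_wrist.png");b=cv2.imread("pics/d_wrist2.png");cv2.imwrite("pics/d.png",cv2.resize(np.hstack([a,b]),(800,300)))
E
```

```text
[-0.273 -0.483  0.656] 9.275
[-0.264 -0.298 -0.517] 11.1
```

View pics/d.png

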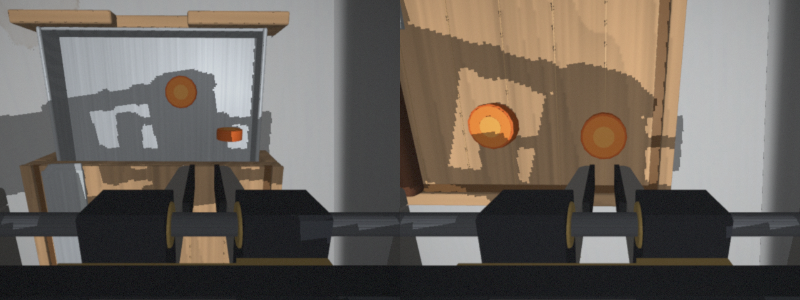

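Two slices are in the tray: one flat at (180,92), one on edge at (230,134). The fingers are now behind the third. I'll sweep the third, then the near front slice.

```bash
python3 - <<'E'
from h import *
np.set_printoptions(precision=3,suppress=True)
bot.line_to(W(.058,.150,.0715),max_speed=.14)
print(bot.current_contact_force(),bot.current_clock())
bot.line_to(W(.050,.140,.105),max_speed=.2)
cv2.imwrite("pics/e_wrist.png",bot.read_camera("wrist")["pixels"])
bot.line_to(W(-.008,.041,.105),max_speed=.3)
bot.line_to(W(-.008,.041,.0715),max_speed=.12)
cv2.imwrite("pics/e_wrist2.png",bot.read_camera("wrist")["pixels"])
print(bot.current_contact_force(),bot.current_clock())
a=cv2.imread("pics/e_wrist.png");b=cv2.imread("pics/e_wrist2.png");cv2.imwrite("pics/e.png",cv2.resize(np.hstack([a,b]),(800,300)))
E
```

```text
[ 0.642 -0.177 -0.24 ] 13.0917
[-0.134  0.003  0.856] 14.4917
```

View pics/e.png

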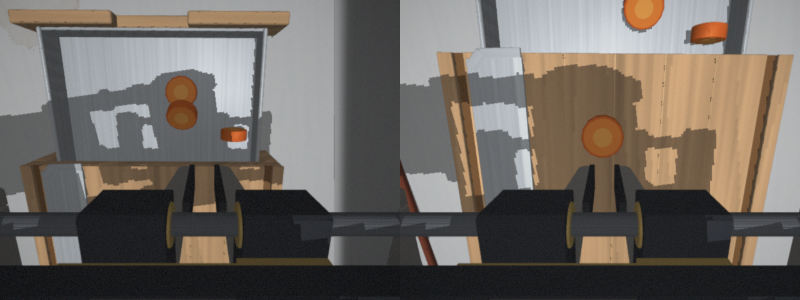

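Three slices are in the tray, and the fingers are centred behind the fourth at (602,136), clear of the knife. Next I'll sweep the fourth, then the fifth.

```bash
python3 - <<'E'
from h import *
np.set_printoptions(precision=3,suppress=True)
bot.line_to(W(-.008,.150,.0715),max_speed=.09)
print(bot.current_contact_force(),bot.current_clock())
bot.line_to(W(-.008,.140,.105),max_speed=.2)
cv2.imwrite("pics/f_wrist.png",bot.read_camera("wrist")["pixels"])
bot.line_to(W(-.0095,-.100,.105),max_speed=.3)
bot.line_to(W(-.0095,-.100,.0715),max_speed=.12)
cv2.imwrite("pics/f_wrist2.png",bot.read_camera("wrist")["pixels"])
print(bot.current_contact_force(),bot.current_clock())
a=cv2.imread("pics/f_wrist.png");b=cv2.imread("pics/f_wrist2.png");cv2.imwrite("pics/f.png",cv2.resize(np.hstack([a,b]),(800,300)))
E
```

```text
[-0.522 -0.065 -0.347] 15.85
[-0.624  0.223  0.279] 17.65
```

View pics/f.png

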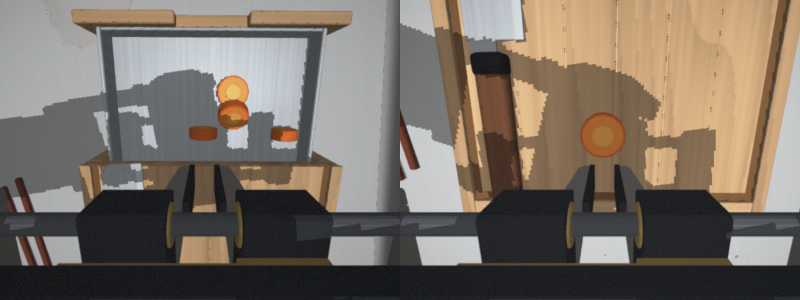

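```bash
python3 - <<'E'
from h import *
np.set_printoptions(precision=3,suppress=True)
bot.line_to(W(-.025,.150,.0715),max_speed=.14)
print(bot.current_contact_force(),bot.current_clock())
bot.line_to(W(-.02,.145,.105),max_speed=.2)
cv2.imwrite("pics/g_wrist.png",bot.read_camera("wrist")["pixels"])
cv2.imwrite("pics/g_scene.png",bot.read_camera("scene")["pixels"])
a=cv2.imread("pics/g_wrist.png");b=cv2.imread("pics/g_scene.png")
b=cv2.resize(b[190:340,220:420],(640,480),interpolation=cv2.INTER_CUBIC)
cv2.imwrite("pics/g.png",cv2.resize(np.hstack([a,b]),(800,300)))
E
```

```text
[-0.01  -0.271 -0.193] 19.5917
```

View pics/g.png

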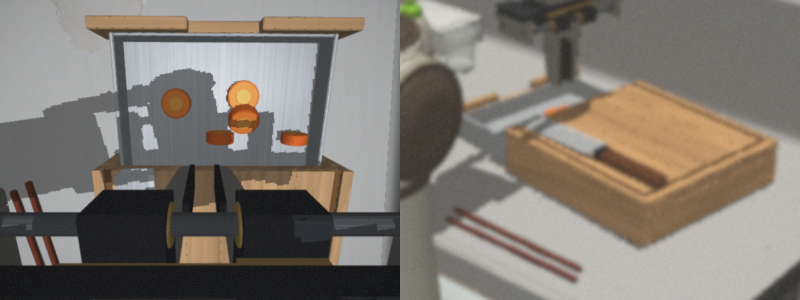

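All five slices are in the tray: three lying down and two on edge. Slices on edge stand at most about 44 mm, below the board's 50 mm underside. I'll check where the bottle and bowl are before going round to the tray front.

```bash
python3 - <<'E'
from h import *
np.set_printoptions(precision=3,suppress=True)
c=bot.read_camera("top")
# bottle nozzle top ~ (149,236) z .16, bowl centre rim (139,299) z .066, glass (172,214) top
print("bottle",L(ray(c,[149,236],.155)),"base",L(ray(c,[158,246],.03)),"bowl",L(ray(c,[139,299],.066)),"glass",L(ray(c,[172,214],.07)))
print([bot.inverse_kinematics(W(0,y,z),rot()) for y,z in((.312,.105),(.312,.02),(.157,.02))])
crop(c,(80,170,420,330),2.3,"h.png")
E
```

```text
bottle [[-0.034  0.478]] base [[-0.038  0.493]] bowl [[-0.181  0.505]] glass [[0.044 0.46 ]]
[array([0.354, 0.398, 1.531, 0.   , 1.213, 0.49 ]), array([0.354, 0.508, 1.568, 0.   , 1.066, 0.49 ]), array([0.101, 0.323, 1.821, 0.   , 0.998, 0.238])]
```

View pics/h.png

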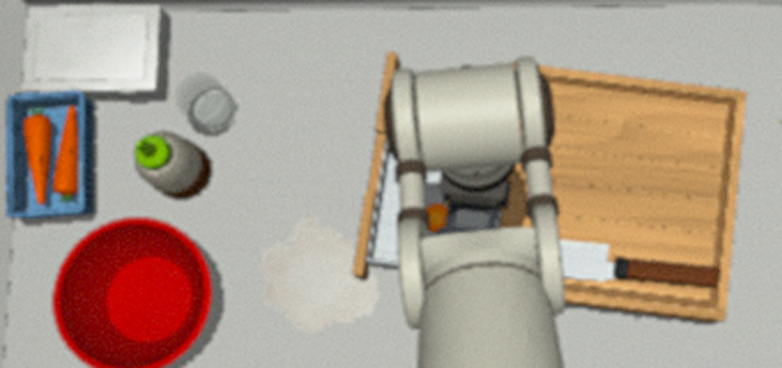

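The board is empty and the knife hasn't moved. The bottle, at board y about 0.48, is well clear. Next I'll go round and push the tray.

```bash
python3 - <<'E'
from h import *
np.set_printoptions(precision=3,suppress=True)
bot.line_to(W(0,.312,.105),max_speed=.2)
bot.set_gripper(0.0,5)
bot.line_to(W(0,.312,.02),max_speed=.12)
print(bot.current_contact_force(),bot.current_clock())
for y in (.27,.24,.21):
    bot.line_to(W(0,y,.02),max_speed=.06)
    print(y,L(bot.current_ee_pos()),Rb.T@bot.current_contact_force()[:2],bot.current_clock())
cv2.imwrite("pics/i_wrist.png",bot.read_camera("wrist")["pixels"])
cv2.imwrite("pics/i_top.png",bot.read_camera("top")["pixels"][150:330,80:420])
a=cv2.imread("pics/i_wrist.png");b=cv2.imread("pics/i_top.png")
cv2.imwrite("pics/i.png",cv2.resize(np.hstack([a,cv2.resize(b,(640,480))]),(800,300)))
E
```

```text
[-0.451 -0.041 -0.235] 22.3083
0.27 [[-0.    0.27]] [ 0.33  -0.098] 23.1583
0.24 [[0.   0.24]] [ 0.158 -0.803] 23.8083
0.21 [[0.   0.21]] [ 0.571 -0.881] 24.4583
```

View pics/i.png

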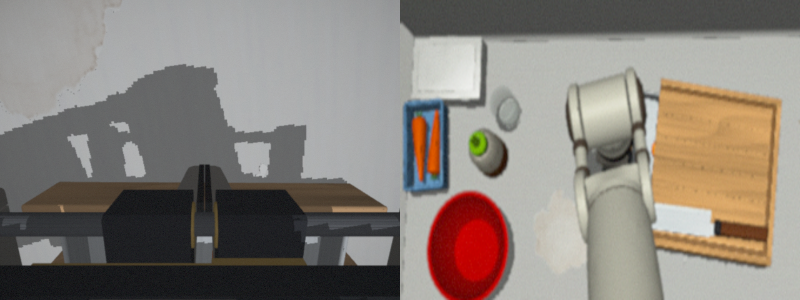

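```bash
python3 - <<'E'
from h import *
np.set_printoptions(precision=3,suppress=True)
for y in (.185,.165,.161,.159,.157,.156,.155,.154,.153,.152):
    bot.line_to(W(0,y,.02),max_speed=.04)
    f=Rb.T@bot.current_contact_force()[:2]
    print(y,L(bot.current_ee_pos()),f,bot.current_clock())
    if abs(f[1])>5: break
E
```

```text
0.185 [[0.    0.185]] [-0.519  0.265] 25.3333
0.165 [[0.    0.165]] [0.828 0.653] 25.9833
0.161 [[-0.     0.161]] [ 0.518 -0.426] 26.2333
0.159 [[0.    0.159]] [0.022 0.215] 26.4833
0.157 [[-0.     0.158]] [0.654 4.389] 26.7333
0.156 [[-0.     0.158]] [0.023 8.894] 26.9833
```

It hit a firm stop at TCP y = 0.158, about 9 N, which matches home (0.147 m plus about 10 mm for the finger). I'll back off and look.

```bash
python3 - <<'E'
from h import *
np.set_printoptions(precision=3,suppress=True)
bot.line_to(W(0,.20,.02),max_speed=.1)
bot.line_to(W(0,.21,.12),max_speed=.2)
bot.goto(W(0,.28,.30),rot())
c=bot.read_camera("wrist");cv2.imwrite("pics/j_wrist.png",c["pixels"])
bot.goto([.25,-.45,.25],rot())
c=bot.read_camera("top");crop(c,(80,180,420,325),2.3,"j_top.png")
s=bot.read_camera("scene");crop(s,(130,180,430,340),2.6,"j_scene.png")
print(bot.current_clock(),bot.current_contact_force())
cu=proj(c,[W(x,y,z) for x,y,z in((.13,.147,.048),(-.13,.147,.048),(.13,.135,.068),(-.13,.135,.068))])
print((cu-[80,180])*2.3)
E
```

```text
31.9833 [ 0.31   1.02  -0.115]
[[498.67   42.393]
 [469.369 267.371]
 [508.785  38.929]
 [479.433 267.299]]
```

View pics/j_top.png

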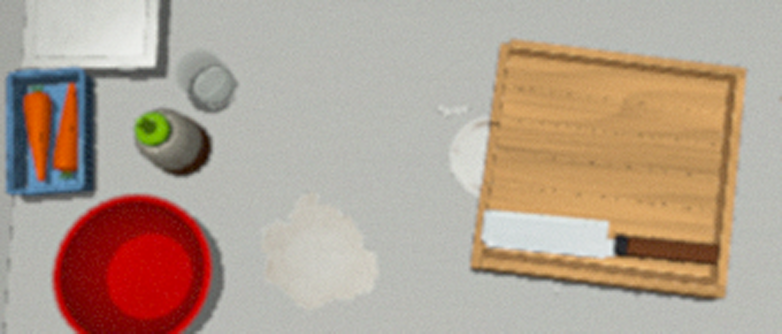

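View pics/j_scene.png

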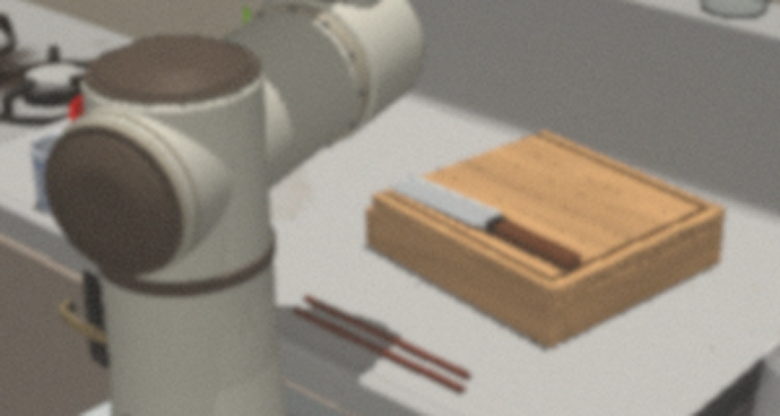

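View pics/j_wrist.png

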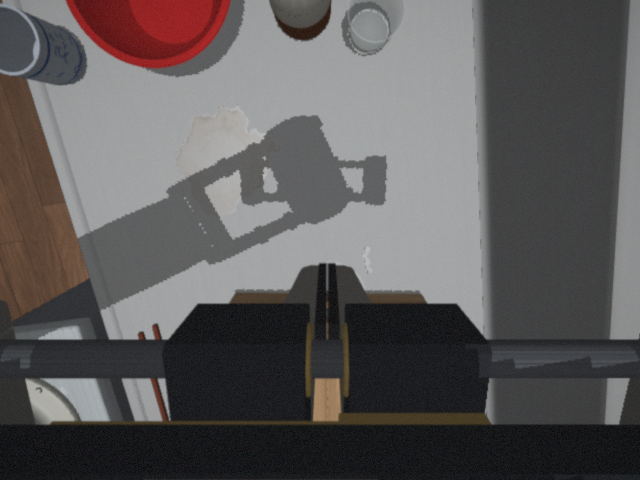

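The tray front is within about 1 px (1–2 mm) of its predicted home position, and no slices are lying outside. The knife and bystanders look unmoved. The pale marks near (470,155) are stains on the worktop that the tray had been covering. I'll hand in.

```bash
python3 - <<'E'
from workcell import bot
bot.job_done(); print(bot.current_clock())
E
```

```text
the job is handed in; nothing more can be done
the job is handed in; nothing more can be done
```

All five slices are in the tray, the tray is pushed home, and the job was handed in at about 32 s of the 64 s allowed. No verdict is reported.

- **Sweeping:** I swept the slices one at a time over the open edge with the two fingertips slightly apart, without pinching or lifting any. After the fifth sweep the wrist view showed all five inside the tray, three lying down and two on edge.
- **Closing the tray:** I pushed the middle of the tray front with the closed fingertips until it met a firm stop at about 9 N. The front then lay within about 1–2 mm of its home position in the top view.
- **Last look:** The final pictures showed the knife still on the board, no slice outside the tray and the nearby objects where they were. The slices themselves were hidden under the board by then, so the view before closing is my last direct sight of them.

No check failed. The wrist force readings were noisy, around ±1 N, so the tray's sliding friction could not be made out.

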